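# Weed out the sticking resin syringe at the pendant stall

### The job

First push the plunger of each of the three resin syringes in the wooden rack straight down as far as it will go. Then take the one syringe whose plunger stuck part-way out of the rack and set it down in the middle of the empty red-lined brass tray; leave the two good ones standing in the rack with their plungers fully home.

Things in the scene. Friction and masses are not known exactly. Their poses are not given: they have to be found in the camera images.
- plunger_a: White plunger of one of three identical-looking resin syringes upright in a rack, in any order (which one sticks shows only on pushing). Origin: centre of the top of its thumb cap (24 mm across, 5 thick), z up out of the syringe. Cap top at the start 119 mm above the table. A good plunger slides under 4 N for 28 mm until home (cap top at 91); a sticking one stops dead after 10 mm (109), however hard pushed. Both stay where left.
- plunger_b: As plunger_a, on another syringe. The amber-brown barrel is below the cap on the same axis: 26 mm across (29 at the 4 mm black collar at its top, which fingers pass through), 75 tall, its top 83 mm above the table at the start. A syringe weighs about 75 g; grip the barrel from above, between collar and rack, and lift it straight out (clear after 30 mm).
- plunger_c: As plunger_a, on the remaining syringe. The pale wooden rack, fixed, is 204 x 56 mm with its top 38 mm above the table; its three pockets lie in a row along its long side, 68 mm apart, 30 mm deep and 3 mm wider than the barrels.
- tray: Empty square reject tray, 220 x 220 mm outside, brass rim 6 mm thick and 18 mm high, red-lined floor 6 mm above the table, fixed. Origin at the centre of its underside, z up, x and y along its sides. A syringe stands or lies in it.

How it is judged:
On the way:
1. all three plungers have been pushed down as far as they go, the syringes still in the rack (height (world z) of each of plunger_a, plunger_b below 0.096 m and height (world z) of plunger_c below 0.113 m and distance of each of plunger_a, plunger_b, plunger_c from where it was at the start of the episode below 0.037 m and angle between each of plunger_a, plunger_b, plunger_c's own z axis and vertical below 0.2 rad), for 0.2 s.
At the end, for the whole second after the job is handed in: The two good syringes stand in the rack where they were (cap within about 20 mm sideways, tilt under 11 degrees) with their plungers home to within 7 mm; the sticking syringe stands or lies in the tray, its cap within 112 mm of the tray's centre along each side and lower than 130 mm; all at rest (height (world z) of each of plunger_a, plunger_b below 0.098 m and distance of each of plunger_a, plunger_b from where it was at the start of the episode below 0.037 m and angle between each of plunger_a, plunger_b's own z axis and vertical below 0.2 rad and x of plunger_c in the frame of tray between -0.112 and 0.112 m and y of plunger_c in the frame of tray between -0.112 and 0.112 m and z of plunger_c in the frame of tray below 0.13 m and linear speed of each of plunger_a, plunger_b, plunger_c below 0.03 m/s); the robot touches nothing.
It also fails if it takes over 58 s, if anything falls off the work surface, if the arm or the gripper's body presses on something with over 40 N, if the wrist force passes 120 N, or if a joint passes its speed limit or range.

### The arm

A 7-joint arm with a two-finger parallel gripper is mounted at the origin on the work surface. World frame = base frame: x ahead of the robot, y to its left, z up, the work surface at z = 0. Lengths are in m, angles in rad, forces in N, time in s.
With the tool pointing down it reaches from about 0.4 to 0.875 m from the base axis. Payload 4.4 kg.
Tool frame: the origin (TCP) lies midway between the tips of the shut fingers; the grasp point (between the pads) lies 19 mm behind it; z points along the fingers, y is the direction in which the jaws open and shut (so a half turn about z gives the same grasp; the last joint's range is limited). The gripper opens to 85 mm and grips with 20 to 120 N. Pads are 22 mm wide; open, the fingers measure 114 mm over their backs; the gripper's body (76 mm by 85 mm) begins 54 mm behind the grasp point. The pads swing forward as they close: fully open they stand 13 mm farther back than shut.
Start: joints at [1.195, 0.628, 0.038, 1.517, -0.027, 0.996, -0.02], TCP at [0.198, -0.619, 0.199] pointing down, gripper open.
Joint ranges: [-3.06, 3.06], [-0.37, 2.12], [-1.25, 1.32], [0.18, 2.47], [-1.1, 4.24], [0.23, 1.98], [-2.94, 2.94]. Speed limits (rad/s): [2.57, 2.57, 3.14, 3.14, 3.14, 3.14, 3.14].

### API

Orientations are given as a unit quaternion [w, x, y, z].
In Python, from plant import telemetry, imaging, ctrl gives the robot as it stands.
- The arm moves only by the tool arm_command, never from a script. Its argument "moves" is a list of rows, each an object with "fingers": the closure in counts, from 0 (fully open) to 255 (shut); "xyz": the shift along the world's x, y, z in m, a list of three; "twist": the turn about the world's z in rad. A call has 1 to 10 rows; each row shifts and turns the pose as measured when the row begins; what a row does not reach is not made up. A row lasts 1/10 s, in which the tool goes at most 50 mm and 8.59 degrees, less where a joint would pass 70% of its speed; a pose out of reach is approached as far as the arm can. A call is refused whole if a number of a shift passes 0.05 or a number of a turn 0.15, either way. A call with a gripper value outside its range is refused whole. The fingers move at their own pace and stop on an object; the grip force is fixed at half the most. Time passes only in rows, so rows that do not move let the fingers close. It gives the time, the measured TCP pose, the force and the opening at its end, in the units of the state.
- telemetry.get_obs(): the state, without advancing time (a new reading comes with each control period).
- imaging.read_camera(name): name is "side" or "top" or "wrist"; returns the picture (400x640x3 uint8, red, green, blue); there is no depth.
- imaging.camera_model(name): a dict with "K" (3x3 intrinsics, pixels), "T" (4x4, takes a point from camera to world coordinates). Camera axes: x right, y down, z forward; pixel columns grow to the right and rows downward; lengths in m; the calibration is good to about 2 mm. A picture is of the moment at which its call begins: read the wrist's pose just before it. camera_model takes no time and is no camera call; for the wrist camera it gives the pose at the moment of the call.
- ctrl.finish_job(): hands the job in, once; it reports no verdict.
The state is a dict: "time_s": time; "qpos": joint angles; "joint_vel": joint speeds; "effort": joint torques, N m; "tcp_pos": TCP position; "eef_rot": TCP orientation; "wrist_force": force on the tool from outside, world axes, zero at the start; "torque": the same for the moment, N m; "opening": opening from 0.0 (shut) to 1.0 (fully open).
Only numpy, scipy, OpenCV 4.12 (cv2) and the standard library are available. Lean on these libraries where they do the work, as an engineer would, in place of code of your own. Each camera call takes 0.05 s, during which the arm holds its last target.

## Working session

There is one attempt and no reset: what is moved stays moved. The work goes in short steps, Python scripts to look and compute and a tool call to move; the robot and the scene stay as the last step left them, time stands still between calls to the robot, and variables do not carry over. Pictures are saved under pics/ and viewed, and the job is handed in when it is done.

Besides the shell and the picture viewer there is one more tool, called after "Emit:" by a JSON object that holds its "fn" and its "kwargs", one argument or row to a line. arm_command: Moves the arm, as the interface text tells. Its arguments: {"type":"object","properties":{"moves":{"type":"array","items":{"type":"object","properties":{"fingers":{"type":"number"},"xyz":{"type":"array","items":{"type":"number"}},"twist":{"type":"number"}}}}},"required":["moves"]}

```bash
mkdir -p pics
python3 - <<'E'
from plant import telemetry, imaging, ctrl
import cv2,numpy as np
print(telemetry.get_obs())
for n in("side","top"):
    im=imaging.read_camera(n);cv2.imwrite(f"pics/{n}0.png",im[:,:,::-1]);m=imaging.camera_model(n);print(n,m["K"],np.round(m["T"],3))
E
```

```text
{'time_s': 0.0, 'qpos': array([ 1.19517895,  0.62934398,  0.03845033,  1.5183815 , -0.02702119,
        0.99627995, -0.02001326]), 'joint_vel': array([-3.57779189e-04, -9.35819796e-04, -2.87123136e-04,  4.42414061e-06,
       -4.70446795e-04,  1.71816258e-03,  1.01804846e-03]), 'effort': array([ 1.85593290e-04, -5.63409877e+01,  1.22645114e+00, -1.93446279e+01,
        1.11194554e-02,  1.04336848e-02, -2.37191514e-06]), 'tcp_pos': array([ 0.19799379, -0.61838962,  0.19828636]), 'eef_rot': array([-9.35029269e-04,  9.88027638e-01,  1.54274072e-01, -1.52220792e-04]), 'wrist_force': array([-0.48960892, -0.72056714, -0.26776311]), 'torque': array([ 0.01444222,  0.01106904, -0.00082928]), 'opening': 0.9993402485817298}
side [[362.26469162   0.         317.45578382]
 [  0.         362.26469162 198.25588214]
 [  0.           0.           1.        ]] [[ 0.952 -0.134  0.275  0.356]
 [-0.305 -0.449  0.84  -0.578]
 [ 0.011 -0.883 -0.469  0.444]
 [ 0.     0.     0.     1.   ]]
top [[386.96102575   0.         325.03854717]
 [  0.         386.96102575 196.60183494]
 [  0.           0.           1.        ]] [[ 0.023 -0.985  0.173  0.427]
 [-1.    -0.022  0.007  0.026]
 [-0.003 -0.173 -0.985  0.852]
 [ 0.     0.     0.     1.   ]]
```

View pics/side0.png

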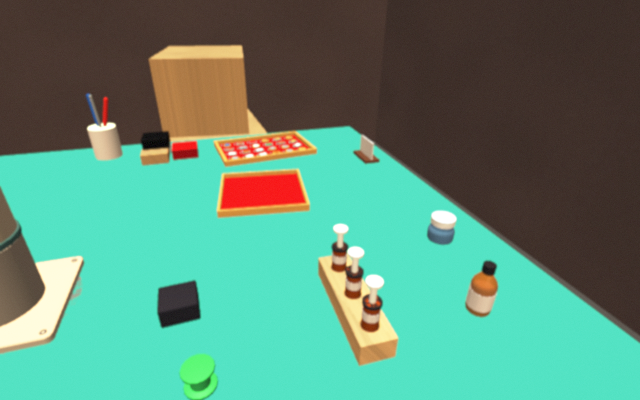

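View pics/top0.png

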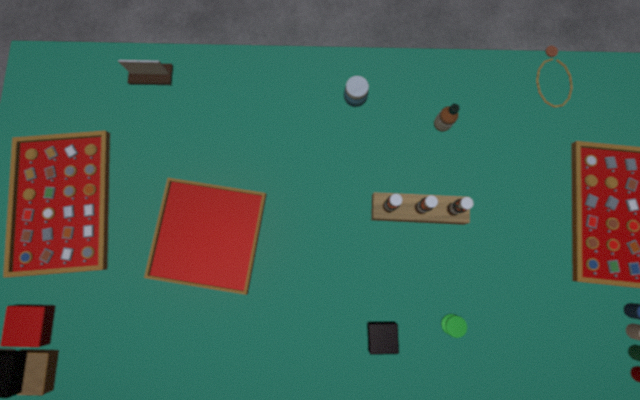

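The side view shows caps at about (340,231), (356,254) and (374,283). The top view shows them at (395,201), (429,203) and (465,204), with the empty tray centred near (206,236). Next I'll segment these and triangulate.

```bash
cat > h.py <<'E'
import cv2,numpy as np
from plant import telemetry, imaging, ctrl
def ray(n,uv,m=None):
    m=m or imaging.camera_model(n);d=m["T"][:3,:3]@np.linalg.solve(m["K"],[uv[0],uv[1],1.]);return m["T"][:3,3],d/np.linalg.norm(d)
def plane(n,uv,z,m=None):
    o,d=ray(n,uv,m);return o+d*(z-o[2])/d[2]
def tri(rs):
    A=np.zeros((3,3));b=np.zeros(3)
    for o,d in rs: P=np.eye(3)-np.outer(d,d);A+=P;b+=P@o
    p=np.linalg.solve(A,b);return p,[np.linalg.norm((np.eye(3)-np.outer(d,d))@(p-o)) for o,d in rs]
E
python3 - <<'E'
from h import *
out={}
for n,(x0,x1,y0,y1),th in(("side",(320,400,215,350),150),("top",(365,480,180,230),120)):
    im=cv2.imread(f"pics/{n}0.png");hs=cv2.cvtColor(im,cv2.COLOR_BGR2HSV)
    m=((hs[:,:,1]<60)&(hs[:,:,2]>th)).astype(np.uint8);k=np.zeros_like(m);k[y0:y1,x0:x1]=1;m*=k
    c,_=cv2.findContours(m,cv2.RETR_EXTERNAL,cv2.CHAIN_APPROX_NONE)
    for q in c:
        if cv2.contourArea(q)>15:print(n,cv2.boundingRect(q),cv2.contourArea(q),cv2.minAreaRect(q))
    cv2.imwrite(f"pics/{n}_crop.png",cv2.resize(im[y0:y1,x0:x1],None,fx=5 if n=="top" else 4,fy=5 if n=="top" else 4,interpolation=cv2.INTER_NEAREST))
im=cv2.imread("pics/top0.png");hs=cv2.cvtColor(im,cv2.COLOR_BGR2HSV)
m=(((hs[:,:,0]<30))&(hs[:,:,1]>80)&(hs[:,:,2]>60)).astype(np.uint8)
for nm,(x0,x1,y0,y1),z in(("tray",(130,280,165,305),.018),("rack",(365,480,185,230),.038)):
    k=np.zeros_like(m);k[y0:y1,x0:x1]=1
    c,_=cv2.findContours(m*k,cv2.RETR_EXTERNAL,cv2.CHAIN_APPROX_NONE);q=max(c,key=cv2.contourArea)
    r=cv2.boxPoints(cv2.minAreaRect(q));p=np.array([plane("top",u,z) for u in r]);print(nm,r,p.round(3),p.mean(0),np.linalg.norm(np.diff(p,axis=0),axis=1))
E
```

```text
side (362, 275, 22, 27) 233.0 ((375.2637023925781, 286.2557678222656), (25.57875633239746, 19.05785369873047), 67.7509765625)
side (347, 246, 17, 25) 182.5 ((357.10205078125, 256.60504150390625), (23.171344757080078, 15.937098503112793), 67.61986541748047)
side (333, 224, 15, 22) 150.0 ((340.0, 234.5), (21.0, 14.0), 90.0)
top (461, 196, 13, 14) 117.5 ((466.25006103515625, 202.25003051757812), (13.435027122497559, 11.31370735168457), 45.0)
top (425, 195, 14, 13) 125.5 ((431.5, 201.0), (12.0, 13.0), 90.0)
top (390, 193, 13, 13) 124.0 ((396.0, 199.0), (12.0, 12.0), 90.0)
tray [[144.30438 277.2273 ]
 [161.00967 175.71045]
 [265.34882 192.88019]
 [248.64352 294.39703]] [[0.392 0.41  0.018]
 [0.612 0.396 0.018]
 [0.579 0.163 0.018]
 [0.362 0.187 0.018]] [0.48609966 0.28906653 0.018     ] [0.22084855 0.23521224 0.21847864]
rack [[371.76584 218.7415 ]
 [373.04666 192.80476]
 [469.158   197.55101]
 [467.87717 223.48775]] [[ 0.525 -0.068  0.038]
 [ 0.58  -0.071  0.038]
 [ 0.575 -0.276  0.038]
 [ 0.519 -0.271  0.038]] [ 0.54967189 -0.17128862  0.038     ] [0.05592215 0.20504709 0.05586317]
```

```bash
python3 - <<'E'
import cv2,numpy as np
a=cv2.imread("pics/top_crop.png");b=cv2.imread("pics/side_crop.png")
c=np.zeros((590,600,3),np.uint8);c[:250,:575]=a;c[250:590,:320]=b[:340];cv2.imwrite("pics/both.png",c)
E
python3 - <<'E'
import sys;sys.path.insert(0,'.')
from h import *
# cap-top centre: side = centre of top ellipse; width w -> ellipse
for s,t in(((373.0,282),(467,202)),((355.5,253),(431.5,201)),((340.3,229.5),(396,199))):
    p,e=tri([ray("side",s),ray("top",t)]);print(p.round(4),np.round(e,4),plane("top",t,.119).round(4),plane("side",s,.119).round(4))
E
```

```text
[ 0.5495 -0.2413  0.1162] [0.0022 0.0022] [ 0.5512 -0.2411  0.119 ] [ 0.5455 -0.2442  0.119 ]
[ 0.5513 -0.1738  0.1158] [0.0009 0.0009] [ 0.5516 -0.1732  0.119 ] [ 0.5484 -0.1777  0.119 ]
[ 0.5534 -0.1054  0.1153] [0.0013 0.0013] [ 0.554  -0.1051  0.119 ] [ 0.5498 -0.1108  0.119 ]
```

View pics/both.png

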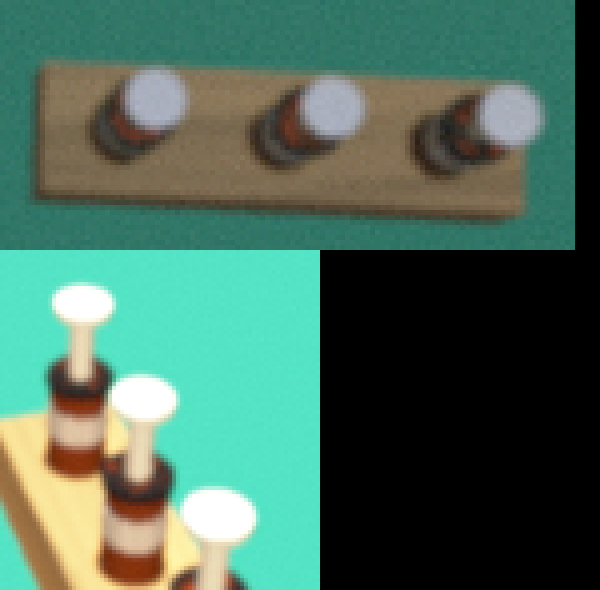

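Triangulated cap heights come out at about 116 mm against 119 stated. Spacing is 68 mm, the rack measures 205 x 56 mm, and the residuals are 2 mm or less, so the points are consistent. I'm now moving above the nearest cap with fingers shut, turning the jaws across the rack.

Emit:
{"fn": "arm_command", "kwargs": {
  "moves": [
    {"fingers": 255, "xyz": [0.035, 0.037, 0], "twist": 0.123},
    {"fingers": 255, "xyz": [0.035, 0.037, 0], "twist": 0.123},
    {"fingers": 255, "xyz": [0.035, 0.037, 0], "twist": 0.123},
    {"fingers": 255, "xyz": [0.035, 0.037, 0], "twist": 0.123},
    {"fingers": 255, "xyz": [0.035, 0.037, 0], "twist": 0.123},
    {"fingers": 255, "xyz": [0.035, 0.037, 0], "twist": 0.123},
    {"fingers": 255, "xyz": [0.035, 0.037, 0], "twist": 0.123},
    {"fingers": 255, "xyz": [0.035, 0.037, 0], "twist": 0.123}
  ]
}}

```text
time_s: 0.9
tcp_pos: [0.4644, -0.3282, 0.1954]
eef_rot: [0.001, 0.792, 0.611, -0.004]
wrist_force: [0.2, -0.5, 0.3]
opening: 0.001
```

Emit:
{"fn": "arm_command", "kwargs": {
  "moves": [
    {"fingers": 255, "xyz": [0.03, 0.03, 0], "twist": 0.11},
    {"fingers": 255, "xyz": [0.028, 0.028, 0], "twist": 0.11},
    {"fingers": 255, "xyz": [0.015, 0.015, 0], "twist": 0.0}
  ]
}}

```text
time_s: 1.2
tcp_pos: [0.5424, -0.2463, 0.1948]
eef_rot: [0.0, 0.713, 0.701, -0.002]
wrist_force: [-0.7, -0.4, 0.3]
opening: -0.001
```

Run:
```python
from h import *
m=imaging.camera_model("wrist");im=imaging.read_camera("wrist");cv2.imwrite("pics/w1.png",im[:,:,::-1]);print(m["K"],m["T"].round(4));print(telemetry.get_obs()["tcp_pos"])
np.savez("w1.npz",**m)
```

```text
[[347.78369787   0.         315.86269928]
 [  0.         347.78369787 198.82894116]
 [  0.           0.           1.        ]] [[ 0.9999 -0.0135 -0.0079  0.5441]
 [-0.0152 -0.959  -0.283  -0.1757]
 [-0.0038  0.2831 -0.9591  0.3701]
 [ 0.      0.      0.      1.    ]]
[ 0.54488996 -0.24316103  0.19484999]
```

View pics/w1.png

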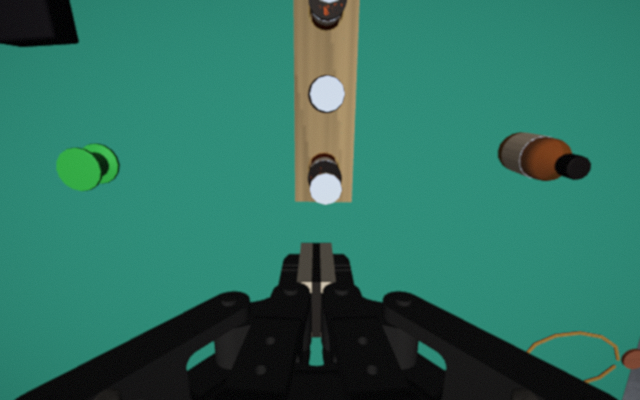

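The wrist view shows the near cap at (325,188), the middle cap at (327,93) and the shut fingertips at about (316,245).

Run:
```python
from h import *
m=dict(np.load("w1.npz"));im=cv2.imread("pics/w1.png");hs=cv2.cvtColor(im,cv2.COLOR_BGR2HSV)
k=((hs[:,:,1]<60)&(hs[:,:,2]>150)).astype(np.uint8);k[:, :290]=0;k[:,370:]=0;k[230:]=0
c,_=cv2.findContours(k,cv2.RETR_EXTERNAL,cv2.CHAIN_APPROX_NONE)
for q in c:
    if cv2.contourArea(q)<100: continue
    (u,v),r=cv2.minEnclosingCircle(q);print(u,v,r,plane("",(u,v),.119,m).round(4))
    for t in((467,202.5),(431.5,201.2)):
        p,e=tri([ray("",(u,v),m),ray("top",t)]);print("  ",p.round(4),np.round(e,4))
```

```text
325.1764831542969 188.94117736816406 16.30704689025879 [ 0.5491 -0.2422  0.119 ]
   [ 0.5494 -0.2409  0.1214] [0.0008 0.0008]
   [ 0.5504 -0.2066  0.1232] [0.0334 0.0334]
327.5 93.0 18.117769241333008 [ 0.5512 -0.1737  0.119 ]
   [ 0.5352 -0.1793  0.277 ] [0.0123 0.0123]
   [ 0.5514 -0.1736  0.1176] [0.0001 0.0001]
```

The heights agree within 3 mm. Now pushing the near plunger.

Emit:
{"fn": "arm_command", "kwargs": {
  "moves": [
    {"fingers": 255, "xyz": [0.004, 0.001, -0.035], "twist": 0.0},
    {"fingers": 255, "xyz": [0, 0, -0.03], "twist": 0.0},
    {"fingers": 255, "xyz": [0, 0, -0.006]},
    {"fingers": 255, "xyz": [0, 0, -0.006]}
  ]
}}

```text
validation failed for argument at $.mo...
```

Emit:
{"fn": "arm_command", "kwargs": {
  "moves": [
    {"fingers": 255, "xyz": [0.004, 0.001, -0.035], "twist": 0.0},
    {"fingers": 255, "xyz": [0, 0, -0.03], "twist": 0.0},
    {"fingers": 255, "xyz": [0, 0, -0.006], "twist": 0.0},
    {"fingers": 255, "xyz": [0, 0, -0.006], "twist": 0.0}
  ]
}}

```text
time_s: 1.65
tcp_pos: [0.5512, -0.2402, 0.1165]
eef_rot: [0.001, 0.711, 0.703, 0.0]
wrist_force: [0.6, -0.0, -0.4]
opening: -0.002
```

Emit:
{"fn": "arm_command", "kwargs": {
  "moves": [
    {"fingers": 255, "xyz": [-0.002, -0.001, -0.005], "twist": 0.0},
    {"fingers": 255, "xyz": [0, 0, -0.005], "twist": 0.0},
    {"fingers": 255, "xyz": [0, 0, -0.005], "twist": 0.0}
  ]
}}

```text
time_s: 1.95
tcp_pos: [0.5495, -0.243, 0.1025]
eef_rot: [0.003, 0.712, 0.703, 0.0]
wrist_force: [0.3, -0.1, -0.5]
opening: 0.002
```

Run:
```python
from h import *
im=imaging.read_camera("side")[:,:,::-1];cv2.imwrite("pics/s2.png",cv2.resize(im[180:380,270:470],None,fx=3,fy=3,interpolation=cv2.INTER_CUBIC));o=telemetry.get_obs();print(o["tcp_pos"],o["wrist_force"])
```

```text
[ 0.54895395 -0.24296577  0.10171245] [ 0.04200543 -0.44565267 -1.39749186]
```

View pics/s2.png

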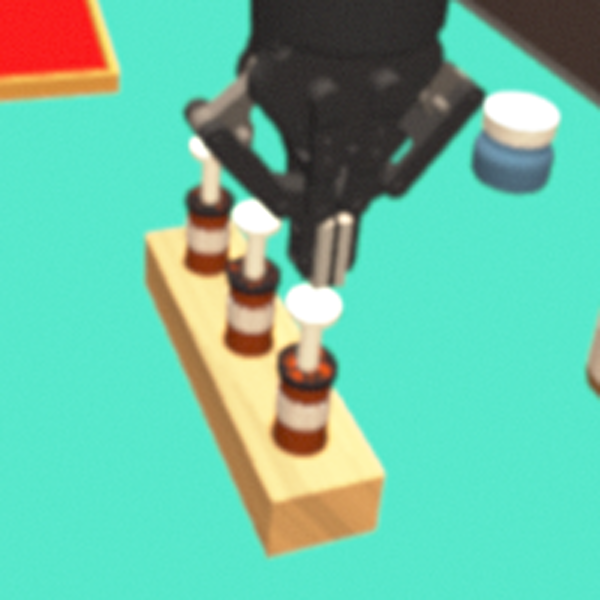

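Run:
```python
from h import *
m=imaging.camera_model("side")
for p in([.549,-.243,.1017],[.549,-.242,.119],[.549,-.242,.091],[.5495,-.2413,.109]):
    q=np.linalg.inv(m["T"])@np.append(p,1);w=m["K"]@q[:3];w/=w[2];print(p,w[:2],(w[:2]-[270,180])*3)
print(plane("side",(381,275),.1017),tri([ray("side",(381,275)),ray("wrist",(316,243))]))
im=imaging.read_camera("top")[:,:,::-1];cv2.imwrite("pics/t2.png",cv2.resize(im[150:270,350:500],None,fx=5,fy=5,interpolation=cv2.INTER_CUBIC))
m=imaging.camera_model("wrist");im=imaging.read_camera("wrist")[:,:,::-1];cv2.imwrite("pics/w2.png",im);np.savez("w2.npz",**m)
```

```text
[0.549, -0.243, 0.1017] [373.89959496 290.74380209] [311.69878489 332.23140627]
[0.549, -0.242, 0.119] [374.65905626 280.43904771] [313.97716879 301.31714314]
[0.549, -0.242, 0.091] [372.93173182 296.17322604] [308.79519545 348.51967812]
[0.5495, -0.2413, 0.109] [374.14119155 285.74527497] [312.42357464 317.23582492]
[ 0.57319533 -0.21610284  0.1017    ] (array([ 0.55316715, -0.24073736,  0.12593777]), [np.float64(0.0046441873415928574), np.float64(0.004644187341592797)])
```

View pics/t2.png

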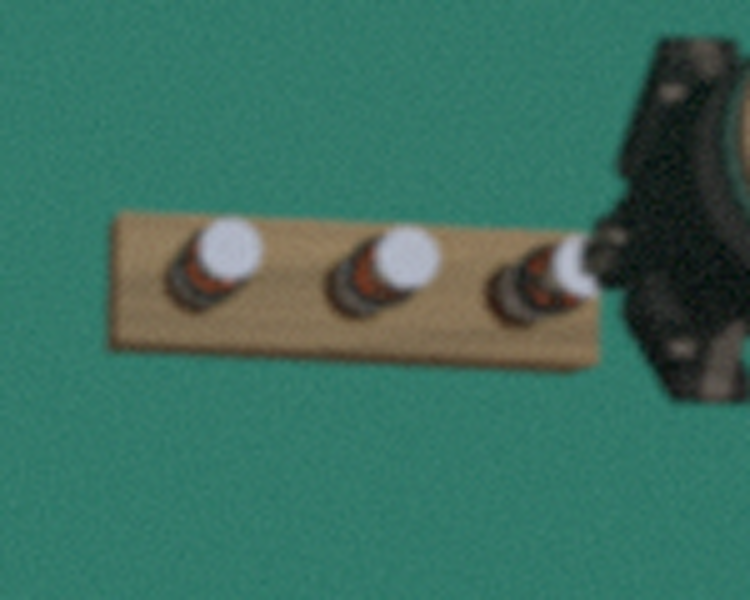

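View pics/w2.png

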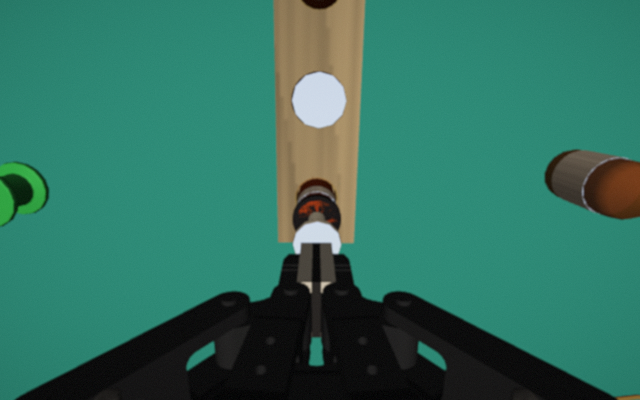

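The fingertip looks to be just above the cap (top edge of tip at wrist (316,243)), although the reported TCP z is 0.102. I'll check where the reported TCP projects.

```bash
python3 - <<'E'
from h import *
o=telemetry.get_obs();m=imaging.camera_model("wrist");t=o["tcp_pos"];print(t,o["wrist_force"],o["opening"],m["T"][:3,3])
for dz in(0,.01,.015,.02,.025):
    q=np.linalg.inv(m["T"])@np.append(t+[0,0,dz],1);w=m["K"]@q[:3];w/=w[2]
    ms=imaging.camera_model("side");q=np.linalg.inv(ms["T"])@np.append(t+[0,0,dz],1);s=ms["K"]@q[:3];s/=s[2];print(dz,w[:2],(s[:2]-[270,180])*3)
E
python3 - <<'E'
import cv2
im=cv2.imread("pics/w2.png")[170:330,236:396];cv2.imwrite("pics/w2c.png",cv2.resize(im,None,fx=3.7,fy=3.7,interpolation=cv2.INTER_CUBIC))
E
```

```text
[ 0.54918597 -0.24266678  0.10222508] [-0.82143723 -0.29718335 -0.22830068] -0.0005640046303500082 [ 0.54947674 -0.17216465  0.27754348]
0 [315.97913184 232.29949052] [311.84825841 330.78258793]
0.01 [316.03376911 239.60221326] [313.71808013 313.84668447]
0.015 [316.0633507  243.55603707] [314.66645931 305.25674351]
0.02 [316.09461228 247.73440568] [315.62399066 296.58390675]
0.025 [316.12770115 252.15700659] [316.59080732 287.82696841]
```

View pics/w2c.png

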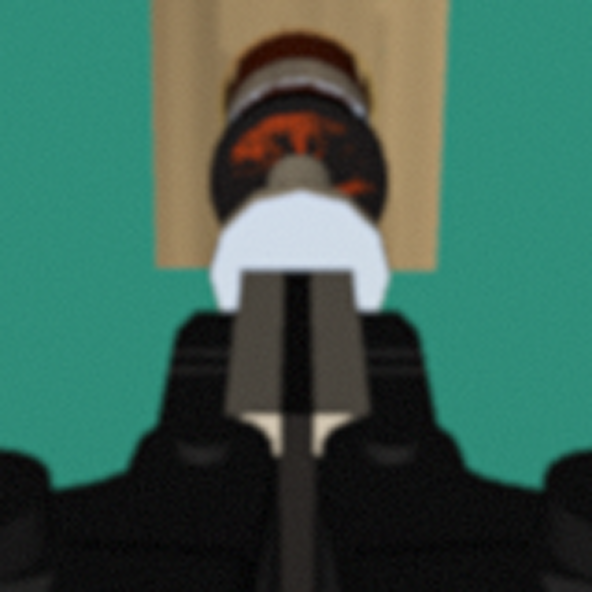

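The tip clearly sits about 20 mm or more above the reported TCP: it occludes the cap, the force is about 0, and the cap hasn't moved. I'll keep going down slowly and rely on force and pictures.

Emit:
{"fn": "arm_command", "kwargs": {
  "moves": [
    {"fingers": 255, "xyz": [0, 0, -0.005], "twist": 0.0},
    {"fingers": 255, "xyz": [0, 0, -0.005], "twist": 0.0},
    {"fingers": 255, "xyz": [0, 0, -0.005], "twist": 0.0}
  ]
}}

```text
time_s: 2.4
tcp_pos: [0.5505, -0.2432, 0.0878]
eef_rot: [0.004, 0.712, 0.703, 0.001]
wrist_force: [0.2, 0.2, -0.4]
opening: 0.001
```

```bash
cat > look.py <<'E'
from h import *
import sys
t=sys.argv[1]
a=imaging.read_camera("side")[:,:,::-1][200:340,300:440];m=imaging.camera_model("wrist");b=imaging.read_camera("wrist")[:,:,::-1];np.savez(f"w_{t}.npz",**m);cv2.imwrite(f"pics/wf_{t}.png",b)
c=np.zeros((420,800,3),np.uint8);c[:,:420]=cv2.resize(a,(420,420),interpolation=cv2.INTER_CUBIC);c[:,420:]=cv2.resize(b[90:300,221:411],(380,420),interpolation=cv2.INTER_CUBIC)
cv2.imwrite(f"pics/l_{t}.png",c);o=telemetry.get_obs();print(o["time_s"],o["tcp_pos"],o["wrist_force"],o["opening"],o["eef_rot"])
E
python3 look.py 3
```

```text
2.5 [ 0.54990442 -0.24287515  0.08729849] [ 0.05924607  0.05585543 -0.04695987] -0.0003592652766477179 [2.95574723e-03 7.11537758e-01 7.02641535e-01 3.93967521e-04]
```

View pics/l_3.png

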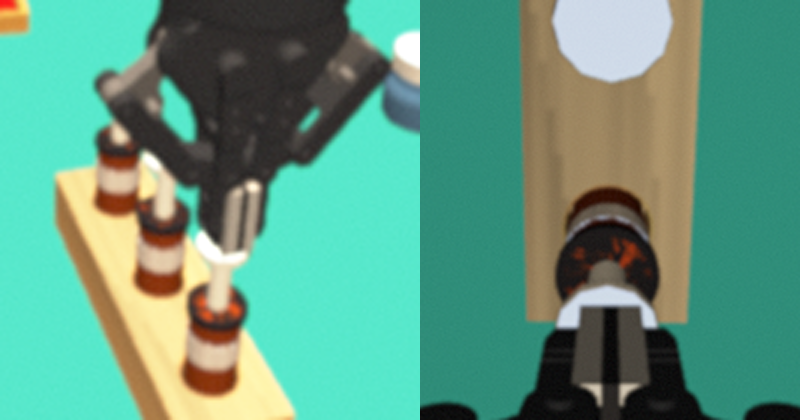

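The side view now shows the tip covering the cap, at (379,284), and the cap hasn't moved yet. Continuing down.

Emit:
{"fn": "arm_command", "kwargs": {
  "moves": [
    {"fingers": 255, "xyz": [0, 0, -0.004], "twist": 0.0},
    {"fingers": 255, "xyz": [0, 0, -0.004], "twist": 0.0}
  ]
}}

```text
time_s: 2.7
tcp_pos: [0.5508, -0.2432, 0.0798]
eef_rot: [0.004, 0.712, 0.703, 0.001]
wrist_force: [-0.2, 0.0, 3.3]
opening: -0.001
```

```bash
python3 look.py 4
```

```text
2.8 [ 0.55034695 -0.24298792  0.07928953] [0.72526044 0.20317481 0.09834381] -0.0035288132403289833 [3.33384096e-03 7.11499275e-01 7.02678711e-01 5.43603626e-04]
```

View pics/l_4.png

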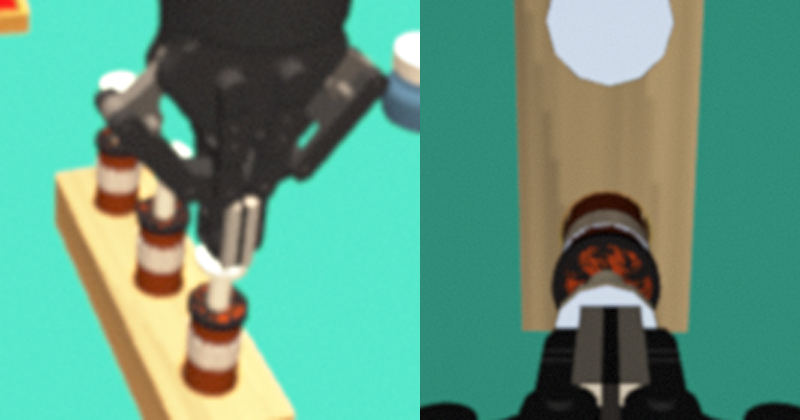

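Contact force is 3.3 N, so contact was at reported z ≈ 0.084. The reported TCP is therefore about 35 mm below the real tips: home should be near reported 0.056 and a stuck plunger near 0.074.

Emit:
{"fn": "arm_command", "kwargs": {
  "moves": [
    {"fingers": 255, "xyz": [0, 0, -0.004], "twist": 0.0},
    {"fingers": 255, "xyz": [0, 0, -0.003], "twist": 0.0},
    {"fingers": 255, "xyz": [0, 0, -0.003], "twist": 0.0}
  ]
}}

```text
time_s: 3.1
tcp_pos: [0.5572, -0.2452, 0.0772]
eef_rot: [0.01, 0.712, 0.702, 0.003]
wrist_force: [-4.8, 0.8, 22.4]
opening: 0.003
```

```bash
python3 look.py 5
```

```text
3.2 [ 0.55685863 -0.24507992  0.07716841] [-2.98030258  0.68174491 22.17714903] -0.0015927112482442792 [0.01013544 0.71158639 0.70251833 0.0031738 ]
```

View pics/l_5.png

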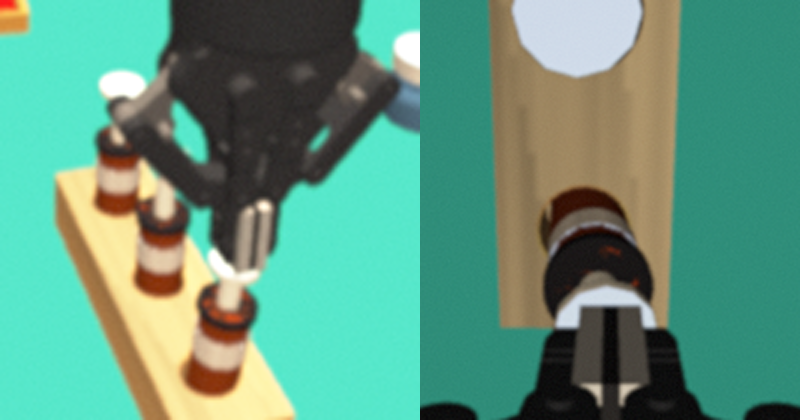

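View pics/wf_5.png

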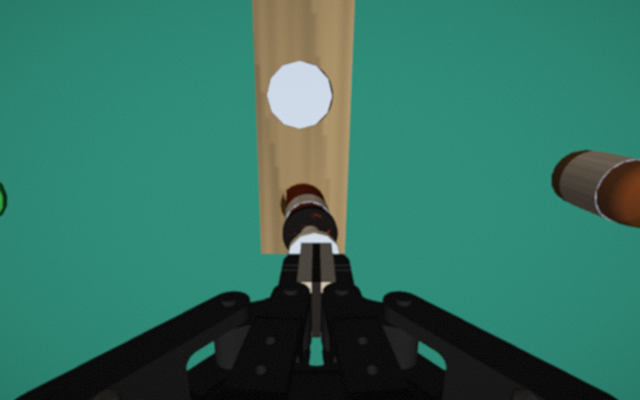

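Force jumped to 22 N with little motion, and the syringe leaned a little in its pocket, so this is likely the sticking one. I'll lift off and measure the cap height.

Emit:
{"fn": "arm_command", "kwargs": {
  "moves": [
    {"fingers": 255, "xyz": [-0.004, 0.001, 0.003], "twist": 0.0},
    {"fingers": 255, "xyz": [-0.003, 0.001, 0.03], "twist": 0.0},
    {"fingers": 255, "xyz": [0, 0.03, 0.035], "twist": 0.0},
    {"fingers": 255, "xyz": [0, 0.03, 0], "twist": 0.0}
  ]
}}

```text
time_s: 3.6
tcp_pos: [0.5484, -0.1871, 0.1465]
eef_rot: [0.011, 0.715, 0.699, 0.002]
wrist_force: [1.8, 0.2, 0.1]
opening: -0.0
```

```bash
python3 look.py 6
python3 - <<'E'
from h import *
im=imaging.read_camera("top")[:,:,::-1];cv2.imwrite("pics/t6.png",im)
E
cat > tw.py <<'E'
import cv2,sys
t=sys.argv[1]
E
```

```text
3.7 [ 0.54629967 -0.18198391  0.14369366] [ 0.09056052  0.45630834 -0.17034724] 0.0018883926290470122 [0.00725189 0.7119741  0.70216666 0.00150633]
```

View pics/l_6.png

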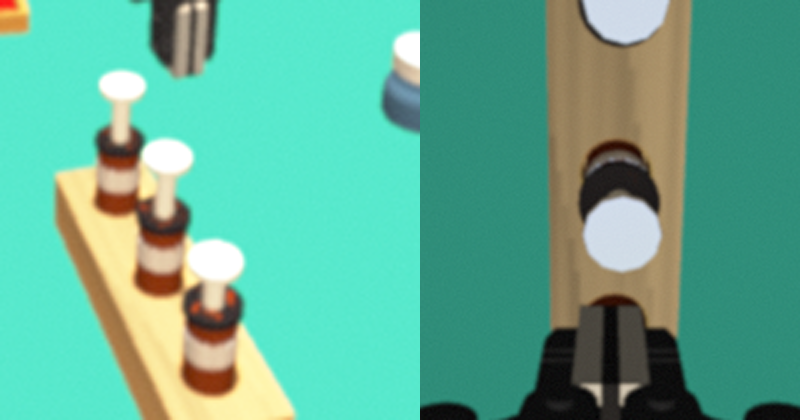

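View pics/t6.png

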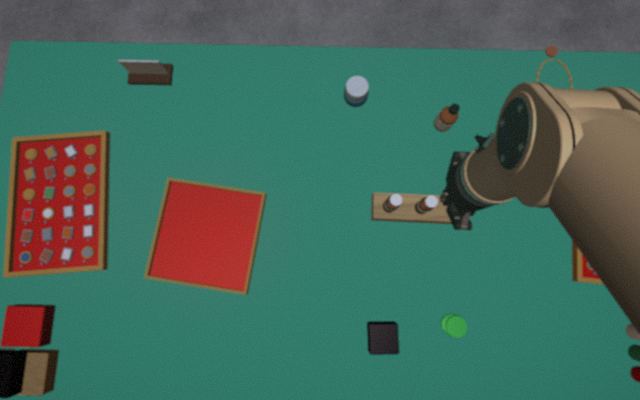

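View pics/wf_6.png

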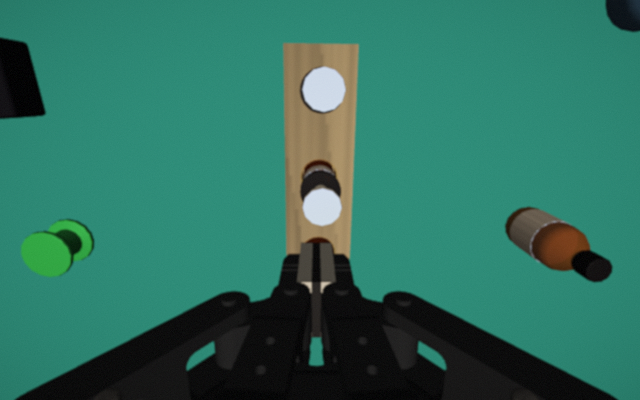

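The side view shows the near cap at (371.7,287), which matches z ≈ 0.108, so it is stuck part-way. The wrist view shows the middle cap at (322,207) and the far one at (323,90), both still up. Pushing the middle one.

Emit:
{"fn": "arm_command", "kwargs": {
  "moves": [
    {"fingers": 255, "xyz": [0.005, 0.008, -0.02], "twist": 0.0},
    {"fingers": 255, "xyz": [0, 0, -0.025], "twist": 0.0},
    {"fingers": 255, "xyz": [0, 0, -0.008], "twist": 0.0},
    {"fingers": 255, "xyz": [0, 0, -0.005], "twist": 0.0}
  ]
}}

```text
time_s: 4.15
tcp_pos: [0.5504, -0.1812, 0.0825]
eef_rot: [0.009, 0.714, 0.7, -0.001]
wrist_force: [-0.4, 0.5, 3.4]
opening: 0.001
```

Emit:
{"fn": "arm_command", "kwargs": {
  "moves": [
    {"fingers": 255, "xyz": [0, 0.002, 0.006], "twist": 0.0},
    {"fingers": 255, "xyz": [0, 0.006, 0.002], "twist": 0.0},
    {"fingers": 255, "xyz": [0, 0.0, 0.0], "twist": 0.0}
  ]
}}

```text
time_s: 4.45
tcp_pos: [0.55, -0.1742, 0.0912]
eef_rot: [0.008, 0.715, 0.699, -0.001]
wrist_force: [1.0, -0.5, -0.4]
opening: 0.002
```

Emit:
{"fn": "arm_command", "kwargs": {
  "moves": [
    {"fingers": 255, "xyz": [0.001, 0, -0.007], "twist": 0.0},
    {"fingers": 255, "xyz": [0, 0, -0.006], "twist": 0.0},
    {"fingers": 255, "xyz": [0, 0, -0.006], "twist": 0.0}
  ]
}}

```text
time_s: 4.75
tcp_pos: [0.5534, -0.1745, 0.0737]
eef_rot: [0.011, 0.715, 0.699, 0.0]
wrist_force: [-0.5, 0.0, 3.0]
opening: 0.002
```

Emit:
{"fn": "arm_command", "kwargs": {
  "moves": [
    {"fingers": 255, "xyz": [-0.002, 0, -0.005], "twist": 0.0},
    {"fingers": 255, "xyz": [-0.001, 0, -0.005], "twist": 0.0},
    {"fingers": 255, "xyz": [-0.001, 0, -0.004], "twist": 0.0}
  ]
}}

```text
time_s: 5.05
tcp_pos: [0.5506, -0.1743, 0.0589]
eef_rot: [0.012, 0.715, 0.699, 0.001]
wrist_force: [0.8, 2.2, 29.9]
opening: 0.0
```

It went past the stick height and stopped at 0.059 with 30 N, an 18 mm difference from the near one, so this one is home. Now the far one.

Emit:
{"fn": "arm_command", "kwargs": {
  "moves": [
    {"fingers": 255, "xyz": [0, 0, 0.03], "twist": 0.0},
    {"fingers": 255, "xyz": [0, 0.015, 0.025], "twist": 0.0},
    {"fingers": 255, "xyz": [0, 0.03, 0], "twist": 0.0},
    {"fingers": 255, "xyz": [0, 0.02, 0], "twist": 0.0},
    {"fingers": 255, "xyz": [0, 0, 0], "twist": 0.0}
  ]
}}

```text
time_s: 5.55
tcp_pos: [0.5465, -0.1095, 0.1117]
eef_rot: [0.009, 0.716, 0.698, -0.001]
wrist_force: [-0.1, 0.2, 0.4]
opening: -0.0
```

Emit:
{"fn": "arm_command", "kwargs": {
  "moves": [
    {"fingers": 255, "xyz": [0.005, 0.004, -0.02], "twist": 0.0},
    {"fingers": 255, "xyz": [0, 0, -0.006], "twist": 0.0},
    {"fingers": 255, "xyz": [0, 0, -0.005], "twist": 0.0}
  ]
}}

```text
time_s: 5.85
tcp_pos: [0.5512, -0.1085, 0.0798]
eef_rot: [0.01, 0.716, 0.698, -0.002]
wrist_force: [0.4, 1.0, 4.3]
opening: -0.001
```

Emit:
{"fn": "arm_command", "kwargs": {
  "moves": [
    {"fingers": 255, "xyz": [0, 0.001, -0.006], "twist": 0.0},
    {"fingers": 255, "xyz": [-0.001, 0.001, -0.006], "twist": 0.0},
    {"fingers": 255, "xyz": [-0.001, 0, -0.004], "twist": 0.0},
    {"fingers": 255, "xyz": [0, 0, -0.004], "twist": 0.0}
  ]
}}

```text
time_s: 6.25
tcp_pos: [0.5496, -0.1089, 0.0591]
eef_rot: [0.011, 0.717, 0.697, -0.002]
wrist_force: [-0.9, 2.1, 21.3]
opening: -0.004
```

The far one is also home (0.059, 21 N). Retracting, opening, and returning to the sticking syringe for another look.

Emit:
{"fn": "arm_command", "kwargs": {
  "moves": [
    {"fingers": 255, "xyz": [0, 0, 0.04], "twist": 0.0},
    {"fingers": 0, "xyz": [0, -0.02, 0.04], "twist": 0.0},
    {"fingers": 0, "xyz": [0, -0.035, 0], "twist": 0.0},
    {"fingers": 0, "xyz": [0, -0.035, 0], "twist": 0.0},
    {"fingers": 0, "xyz": [0, -0.035, 0], "twist": 0.0},
    {"fingers": 0, "xyz": [0, 0, 0], "twist": 0.0}
  ]
}}

```text
time_s: 6.85
tcp_pos: [0.5455, -0.2386, 0.1389]
eef_rot: [0.009, 0.716, 0.698, -0.005]
wrist_force: [-0.7, -0.4, 1.2]
opening: 0.847
```

```bash
python3 look.py 7
```

```text
6.95 [ 0.54630917 -0.23234765  0.13878678] [ 0.00540495 -0.02112552  0.06464359] 0.9961159776548622 [ 0.00730393  0.71413321  0.69996235 -0.00362309]
```

View pics/l_7.png

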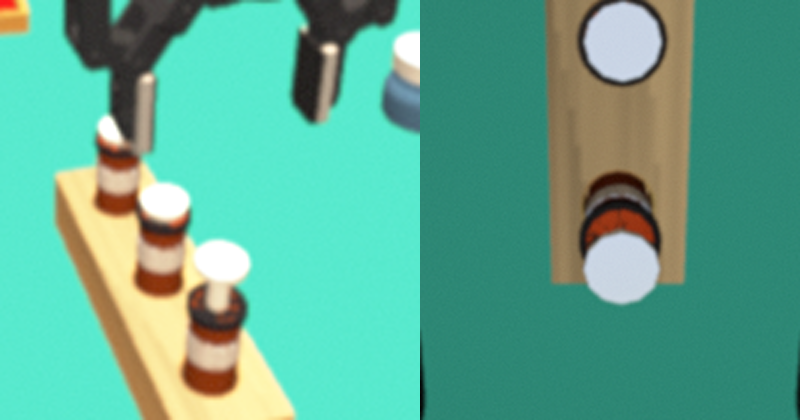

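View pics/wf_7.png

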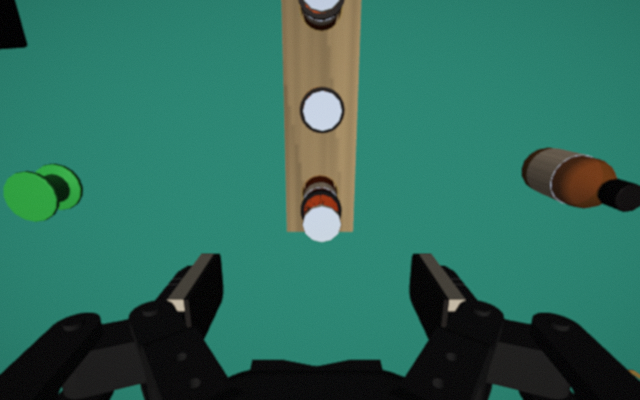

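All three plungers show pushed: two are home and the near one is part-way, with its cap at wrist (322,224) and side (373.7,287.7). Next I'll measure that cap and the finger geometry.

Run:
```python
from h import *
m=dict(np.load("w_7.npz"));t=telemetry.get_obs()["tcp_pos"]
p,e=tri([ray("",(322,224),m),ray("side",(373.7,287.7))]);print("cap",p,e,plane("",(322,224),.109,m))
im=cv2.imread("pics/wf_7.png")
# collar/barrel top centre approx; side barrel base
print("barrel mid side", [plane("side",(300+210/3,200+y/3),z) for y,z in((390,.038),)])
for uv in((219,255),(413,255)):
    d=.152/(np.array([0,0,1.])@ (np.linalg.solve(m["K"],[uv[0],uv[1],1.])));print("tip",m["T"][:3,3]+m["T"][:3,:3]@np.linalg.solve(m["K"],[uv[0],uv[1],1.])*.152-t)
print(m["T"][:3,3]-t)
```

```text
cap [ 0.54905546 -0.24265437  0.10685946] [np.float64(0.0006021087456865528), np.float64(0.0006021087456866623)] [ 0.54957692 -0.24207365  0.109     ]
barrel mid side [array([ 0.54427152, -0.25244873,  0.038     ])]
tip [-0.04297113  0.00265144  0.0361576 ]
tip [0.04179632 0.00081088 0.03654992]
[0.00020078 0.07019178 0.17426393]
```

The cap is at (0.549, -0.2425) and 107 to 109 mm high, as expected for a stuck plunger. The fingers are about 33 mm above the reported TCP when shut and about 45 mm when open. Descending around the barrel with a check on the way.

Emit:
{"fn": "arm_command", "kwargs": {
  "moves": [
    {"fingers": 0, "xyz": [0.003, -0.008, -0.02], "twist": 0.0},
    {"fingers": 0, "xyz": [0, 0, -0.03], "twist": 0.0},
    {"fingers": 0, "xyz": [0, 0, -0.03], "twist": 0.0},
    {"fingers": 0, "xyz": [0, 0, 0], "twist": 0.0}
  ]
}}

```text
time_s: 7.35
tcp_pos: [0.5501, -0.2338, 0.0566]
eef_rot: [0.006, 0.712, 0.703, -0.002]
wrist_force: [-0.4, 1.4, 0.0]
opening: 1.003
```

```bash
python3 look.py 8
```

```text
7.45 [ 0.55323883 -0.23461256  0.06018839] [ 0.06777205 -0.35776225  0.24942249] 0.997045348249648 [ 9.31871076e-03  7.11587223e-01  7.02535800e-01 -4.84192123e-04]
```

View pics/l_8.png

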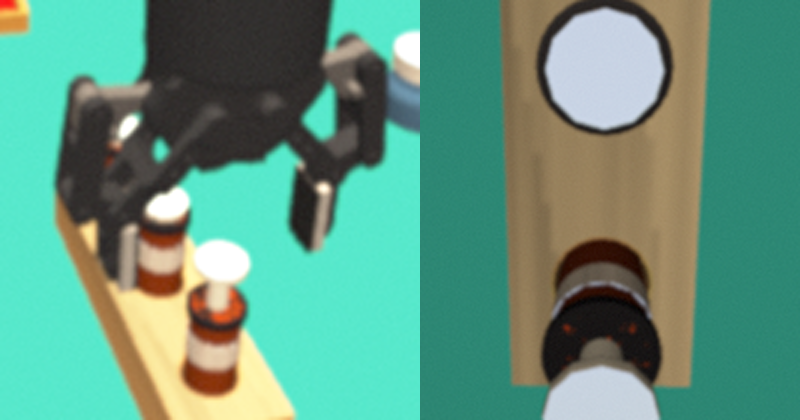

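View pics/wf_8.png

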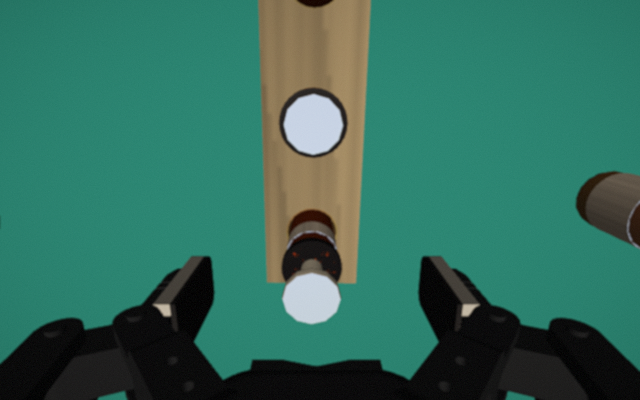

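The cap (311,298) lies between the pads. I need about 4 mm back in x and 8 mm in -y before descending.

Emit:
{"fn": "arm_command", "kwargs": {
  "moves": [
    {"fingers": 0, "xyz": [-0.003, -0.008, 0], "twist": 0.0},
    {"fingers": 0, "xyz": [0, 0, -0.015], "twist": 0.0},
    {"fingers": 0, "xyz": [0, 0, 0], "twist": 0.0}
  ]
}}

```text
time_s: 7.75
tcp_pos: [0.5529, -0.2432, 0.0483]
eef_rot: [0.012, 0.711, 0.703, 0.001]
wrist_force: [-1.3, -0.9, 0.7]
opening: 1.004
```

Emit:
{"fn": "arm_command", "kwargs": {
  "moves": [
    {"fingers": 0, "xyz": [-0.004, 0.001, -0.012], "twist": 0.0},
    {"fingers": 0, "xyz": [0, 0, -0.012], "twist": 0.0},
    {"fingers": 0, "xyz": [0, 0, -0.008], "twist": 0.0},
    {"fingers": 0, "xyz": [0, 0, 0], "twist": 0.0}
  ]
}}

```text
time_s: 8.15
tcp_pos: [0.5504, -0.2432, 0.0163]
eef_rot: [0.014, 0.711, 0.703, 0.002]
wrist_force: [-0.7, 0.9, -0.2]
opening: 1.002
```

```bash
python3 look.py 9
```

```text
8.25 [ 0.55124351 -0.24339531  0.01721909] [ 0.50956122  0.18811178 -0.10268168] 1.0019001977913522 [0.01482053 0.71133284 0.70269578 0.00214111]
```

View pics/l_9.png

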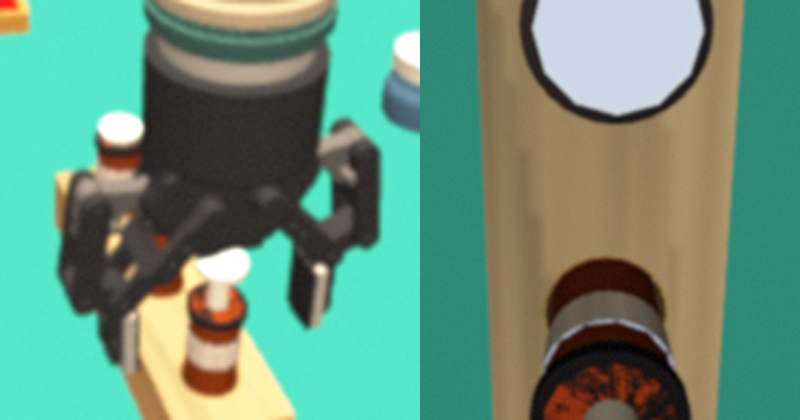

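View pics/wf_9.png

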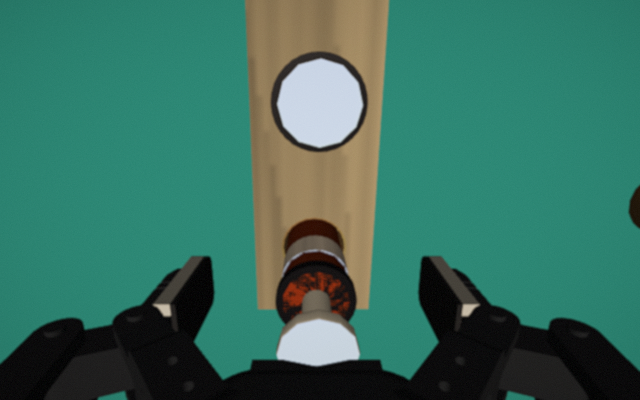

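The barrel is centred between the pads, and the body edge (v≈360) is just above the cap. I'll go 3 mm lower and close.

Emit:
{"fn": "arm_command", "kwargs": {
  "moves": [
    {"fingers": 0, "xyz": [-0.002, 0.001, -0.004], "twist": 0.0},
    {"fingers": 120, "xyz": [0, 0, 0], "twist": 0.0},
    {"fingers": 255, "xyz": [0, 0, 0], "twist": 0.0},
    {"fingers": 255, "xyz": [0, 0, 0], "twist": 0.0},
    {"fingers": 255, "xyz": [0, 0, 0], "twist": 0.0},
    {"fingers": 255, "xyz": [0, 0, 0], "twist": 0.0},
    {"fingers": 255, "xyz": [0, 0, 0], "twist": 0.0}
  ]
}}

```text
time_s: 8.95
tcp_pos: [0.5501, -0.2427, 0.0147]
eef_rot: [0.016, 0.711, 0.703, 0.003]
wrist_force: [0.7, 0.0, -0.3]
opening: 0.29
```

```bash
python3 look.py 10
```

```text
9.05 [ 0.55013595 -0.24268083  0.01461164] [-0.95352681  0.04119373  0.65257611] 0.28613814951096267 [0.01592799 0.71135679 0.70264585 0.00257283]
```

View pics/l_10.png

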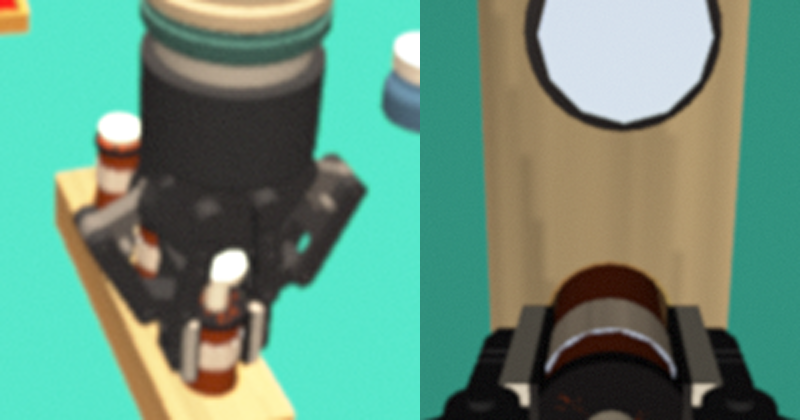

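View pics/wf_10.png

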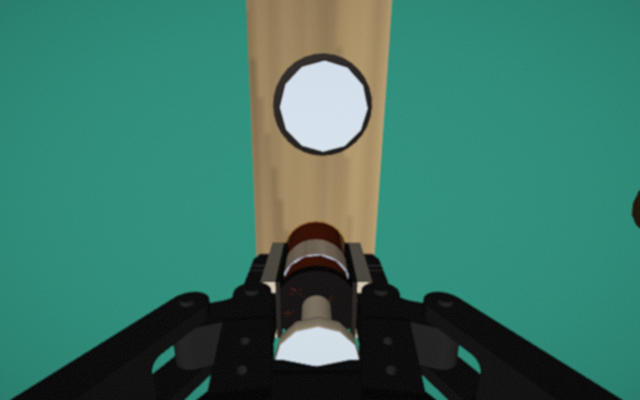

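Opening 0.286 is about 24 mm, which matches the barrel, and both pads are on it. Lifting straight up.

Emit:
{"fn": "arm_command", "kwargs": {
  "moves": [
    {"fingers": 255, "xyz": [0, 0, 0.015], "twist": 0.0},
    {"fingers": 255, "xyz": [0, 0, 0.02], "twist": 0.0},
    {"fingers": 255, "xyz": [0, 0, 0.025], "twist": 0.0},
    {"fingers": 255, "xyz": [0, 0, 0.03], "twist": 0.0},
    {"fingers": 255, "xyz": [0, 0, 0.03], "twist": 0.0},
    {"fingers": 255, "xyz": [0, 0, 0], "twist": 0.0}
  ]
}}

```text
time_s: 9.65
tcp_pos: [0.55, -0.2421, 0.1423]
eef_rot: [0.016, 0.711, 0.703, 0.003]
wrist_force: [0.8, -0.7, -0.5]
opening: 0.289
```

```bash
python3 look.py 11
```

```text
9.75 [ 0.54732486 -0.24143378  0.13860939] [ 0.25448902 -0.3205534  -1.78898182] 0.28909680952125777 [0.01324934 0.7111034  0.70296092 0.00153344]
```

View pics/l_11.png

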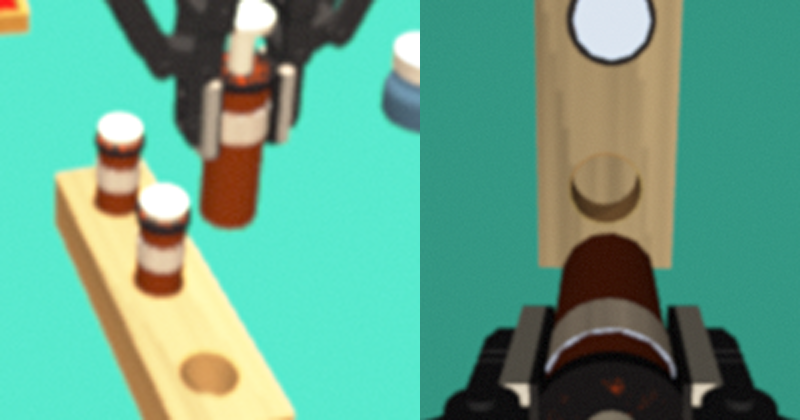

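The syringe is out of the rack, with the pocket empty and the other two standing home. Now I'll refine the tray centre from both views.

Run:
```python
from h import *
C={}
for n,(x0,x1,y0,y1) in(("top",(130,280,165,305)),("side",(205,318,163,220))):
    im=cv2.imread(f"pics/{n}0.png");hs=cv2.cvtColor(im,cv2.COLOR_BGR2HSV)
    r=(((hs[:,:,0]<8)|(hs[:,:,0]>172))&(hs[:,:,1]>150)&(hs[:,:,2]>60)).astype(np.uint8);k=np.zeros_like(r);k[y0:y1,x0:x1]=1
    c,_=cv2.findContours(r*k,cv2.RETR_EXTERNAL,cv2.CHAIN_APPROX_NONE);q=max(c,key=cv2.contourArea);h=cv2.convexHull(q)
    a=h
    for e in np.arange(1,15,.5):
        a=cv2.approxPolyDP(h,e,True)
        if len(a)==4:break
    a=a[:,0,:].astype(float);P=np.array([plane(n,u,.006) for u in a]);C[n]=a
    # diagonal crossing
    A=np.array([a[2]-a[0],-(a[3]-a[1])]).T;s=np.linalg.solve(A,a[1]-a[0]);c=a[0]+s[0]*(a[2]-a[0])
    print(n,a.tolist(),P.round(3).tolist(),np.linalg.norm(P-np.roll(P,1,0),axis=1).round(3),"ctr px",c,plane(n,c,.006).round(3));C[n+"c"]=c
print(tri([ray("top",C["topc"]),ray("side",C["sidec"])]))
```

```text
top [[171.0, 182.0], [261.0, 196.0], [242.0, 290.0], [149.0, 274.0]] [[0.601, 0.377, 0.006], [0.574, 0.174, 0.006], [0.369, 0.204, 0.006], [0.398, 0.406, 0.006]] [0.205 0.205 0.206 0.204] ctr px [205.57797437 234.59748214] [0.485 0.291 0.006]
side [[304.0, 202.0], [221.0, 208.0], [225.0, 178.0], [296.0, 174.0]] [[0.575, 0.198, 0.006], [0.372, 0.226, 0.006], [0.397, 0.401, 0.006], [0.599, 0.371, 0.006]] [0.175 0.205 0.176 0.204] ctr px [262.22826572 189.30985288] [0.486 0.299 0.006]
(array([0.48502109, 0.2896172 , 0.01050015]), [np.float64(7.287006810489108e-05), np.float64(7.287006810485171e-05)])
```

The tray centre from two views is (0.485, 0.290), floor z 0.006 to 0.010, lined side 205 mm, which is consistent. Carrying the syringe over.

Emit:
{"fn": "arm_command", "kwargs": {
  "moves": [
    {"fingers": 255, "xyz": [-0.002, 0.015, 0.02], "twist": 0.0},
    {"fingers": 255, "xyz": [-0.004, 0.03, 0.01], "twist": 0.0},
    {"fingers": 255, "xyz": [-0.005, 0.04, 0], "twist": 0.0},
    {"fingers": 255, "xyz": [-0.005, 0.045, 0], "twist": 0.0},
    {"fingers": 255, "xyz": [-0.005, 0.045, 0], "twist": 0.0},
    {"fingers": 255, "xyz": [-0.005, 0.045, 0], "twist": 0.0},
    {"fingers": 255, "xyz": [-0.005, 0.045, 0], "twist": 0.0},
    {"fingers": 255, "xyz": [-0.005, 0.045, 0], "twist": 0.0},
    {"fingers": 255, "xyz": [-0.005, 0.045, 0], "twist": 0.0}
  ]
}}

```text
time_s: 10.65
tcp_pos: [0.4935, 0.115, 0.1588]
eef_rot: [0.007, 0.717, 0.697, -0.007]
wrist_force: [0.9, -0.6, -1.3]
opening: 0.289
```

Emit:
{"fn": "arm_command", "kwargs": {
  "moves": [
    {"fingers": 255, "xyz": [-0.003, 0.045, 0], "twist": 0.0},
    {"fingers": 255, "xyz": [-0.003, 0.045, 0], "twist": 0.0},
    {"fingers": 255, "xyz": [-0.002, 0.04, 0], "twist": 0.0},
    {"fingers": 255, "xyz": [0, 0.03, -0.01], "twist": 0.0},
    {"fingers": 255, "xyz": [0, 0.012, -0.02], "twist": 0.0},
    {"fingers": 255, "xyz": [0, 0, -0.03], "twist": 0.0},
    {"fingers": 255, "xyz": [0, 0, 0], "twist": 0.0}
  ]
}}

```text
time_s: 11.35
tcp_pos: [0.4745, 0.3016, 0.0893]
eef_rot: [0.003, 0.712, 0.702, -0.013]
wrist_force: [-1.3, -1.7, -0.6]
opening: 0.288
```

```bash
cat > look2.py <<'E'
from h import *
import sys
t=sys.argv[1]
a=imaging.read_camera("side")[:,:,::-1][90:230,190:330];b=imaging.read_camera("top")[:,:,::-1][160:310,130:280]
c=np.zeros((400,800,3),np.uint8);c[:,:400]=cv2.resize(a,(400,400),interpolation=cv2.INTER_CUBIC);c[:,400:]=cv2.resize(b,(400,400),interpolation=cv2.INTER_CUBIC)
cv2.imwrite(f"pics/l_{t}.png",c);o=telemetry.get_obs();print(o["time_s"],o["tcp_pos"],o["wrist_force"],o["opening"],o["eef_rot"])
E
python3 look2.py 12
```

```text
11.45 [0.47714211 0.30296728 0.09276734] [ 0.6351578  -0.03791635 -0.47723618] 0.28966826570110815 [ 0.00329733  0.71244708  0.70165222 -0.00961475]
```

View pics/l_12.png

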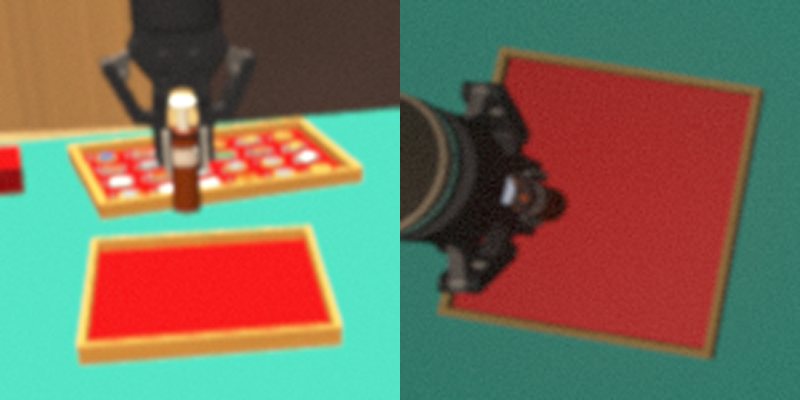

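The syringe is held upright over the tray (barrel foot at about (545,200) in the right-hand crop). Correcting by +8 mm in x and -13 mm in y, and lowering.

Emit:
{"fn": "arm_command", "kwargs": {
  "moves": [
    {"fingers": 255, "xyz": [0.008, -0.013, -0.02], "twist": 0.0},
    {"fingers": 255, "xyz": [0, 0, -0.02], "twist": 0.0},
    {"fingers": 255, "xyz": [0, 0, -0.015], "twist": 0.0},
    {"fingers": 255, "xyz": [0, 0, -0.008], "twist": 0.0},
    {"fingers": 255, "xyz": [0, 0, 0], "twist": 0.0}
  ]
}}

```text
time_s: 11.95
tcp_pos: [0.4913, 0.2884, 0.0347]
eef_rot: [0.005, 0.715, 0.7, -0.005]
wrist_force: [-1.1, 0.5, -1.4]
opening: 0.29
```

Emit:
{"fn": "arm_command", "kwargs": {
  "moves": [
    {"fingers": 255, "xyz": [0, 0, -0.01], "twist": 0.0},
    {"fingers": 255, "xyz": [0, 0, -0.005], "twist": 0.0},
    {"fingers": 255, "xyz": [0, 0, -0.003], "twist": 0.0},
    {"fingers": 255, "xyz": [0, 0, 0], "twist": 0.0}
  ]
}}

```text
time_s: 12.35
tcp_pos: [0.4933, 0.2892, 0.0182]
eef_rot: [0.006, 0.715, 0.699, -0.002]
wrist_force: [-0.7, -0.6, -1.3]
opening: 0.291
```

Emit:
{"fn": "arm_command", "kwargs": {
  "moves": [
    {"fingers": 255, "xyz": [0, 0, -0.003], "twist": 0.0},
    {"fingers": 255, "xyz": [0, 0, -0.002], "twist": 0.0},
    {"fingers": 255, "xyz": [0, 0, 0], "twist": 0.0}
  ]
}}

```text
time_s: 12.65
tcp_pos: [0.4935, 0.2897, 0.0132]
eef_rot: [0.006, 0.715, 0.699, -0.002]
wrist_force: [-1.1, 1.0, -1.4]
opening: 0.288
```

```bash
python3 look2.py 13
```

```text
12.75 [0.49355622 0.28971735 0.01339106] [-0.4789412  -0.24579354 -1.01754821] 0.2917865130195509 [ 0.0058955   0.71472663  0.69937645 -0.00191516]
```

View pics/l_13.png

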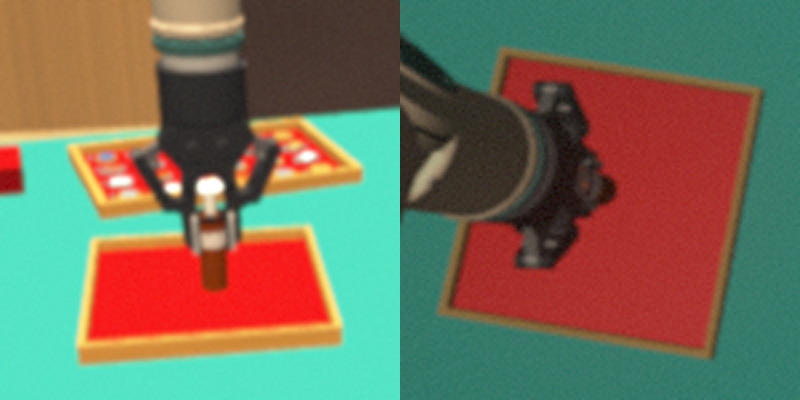

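The foot is at about the tray middle and there's no contact yet. Going down a little more.

Emit:
{"fn": "arm_command", "kwargs": {
  "moves": [
    {"fingers": 255, "xyz": [-0.002, 0, -0.003], "twist": 0.0},
    {"fingers": 255, "xyz": [0, 0, 0], "twist": 0.0}
  ]
}}

```text
time_s: 12.95
tcp_pos: [0.494, 0.2905, 0.0131]
eef_rot: [0.007, 0.715, 0.699, 0.0]
wrist_force: [0.1, -0.3, -1.3]
opening: 0.288
```

Emit:
{"fn": "arm_command", "kwargs": {
  "moves": [
    {"fingers": 255, "xyz": [0, 0, -0.003], "twist": 0.0},
    {"fingers": 255, "xyz": [0, 0, -0.002], "twist": 0.0}
  ]
}}

```text
time_s: 13.15
tcp_pos: [0.4947, 0.2913, 0.0124]
eef_rot: [0.008, 0.715, 0.699, 0.002]
wrist_force: [-4.2, -2.6, 20.1]
opening: 0.291
```

Contact came at 0.0124 (predicted 0.0126). I'll ease off and release.

Emit:
{"fn": "arm_command", "kwargs": {
  "moves": [
    {"fingers": 255, "xyz": [0, 0, 0.001], "twist": 0.0},
    {"fingers": 255, "xyz": [0, 0, 0], "twist": 0.0}
  ]
}}

```text
time_s: 13.35
tcp_pos: [0.4947, 0.2915, 0.0141]
eef_rot: [0.008, 0.715, 0.699, 0.002]
wrist_force: [-0.5, 0.5, -1.3]
opening: 0.287
```

Emit:
{"fn": "arm_command", "kwargs": {
  "moves": [
    {"fingers": 170, "xyz": [0, 0, -0.001], "twist": 0.0},
    {"fingers": 140, "xyz": [0, 0, 0], "twist": 0.0},
    {"fingers": 80, "xyz": [0, 0, 0], "twist": 0.0},
    {"fingers": 0, "xyz": [0, 0, 0], "twist": 0.0},
    {"fingers": 0, "xyz": [0, 0, 0], "twist": 0.0},
    {"fingers": 0, "xyz": [0, 0, 0], "twist": 0.0}
  ]
}}

```text
time_s: 13.95
tcp_pos: [0.4942, 0.2914, 0.0115]
eef_rot: [0.008, 0.715, 0.699, 0.001]
wrist_force: [-0.8, 0.6, 0.1]
opening: 0.998
```

```bash
python3 look2.py 14
```

```text
14.05 [0.49423281 0.29138279 0.01155737] [ 0.08181382 -0.16158266 -0.16062955] 0.9949275011422989 [0.0075921  0.71483858 0.69924696 0.00136133]
```

View pics/l_14.png

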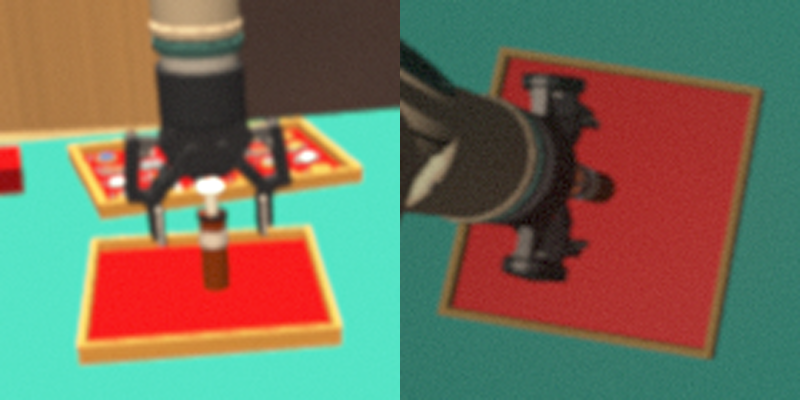

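The syringe stands upright with the fingers open. Retreating straight up.

Emit:
{"fn": "arm_command", "kwargs": {
  "moves": [
    {"fingers": 0, "xyz": [0, 0, 0.02], "twist": 0.0},
    {"fingers": 0, "xyz": [0, 0, 0.03], "twist": 0.0},
    {"fingers": 0, "xyz": [0, 0, 0.04], "twist": 0.0},
    {"fingers": 0, "xyz": [0, 0, 0.04], "twist": 0.0},
    {"fingers": 0, "xyz": [0, 0, 0.04], "twist": 0.0},
    {"fingers": 0, "xyz": [-0.03, 0, 0.02], "twist": 0.0},
    {"fingers": 0, "xyz": [-0.03, 0.02, 0], "twist": 0.0},
    {"fingers": 0, "xyz": [-0.03, 0.02, 0], "twist": 0.0},
    {"fingers": 0, "xyz": [0, 0, 0], "twist": 0.0}
  ]
}}

```text
time_s: 14.95
tcp_pos: [0.4008, 0.3308, 0.2095]
eef_rot: [0.007, 0.716, 0.698, 0.002]
wrist_force: [0.7, 0.0, 0.8]
opening: 1.002
```

```bash
python3 look2.py 15
python3 - <<'E'
from h import *
a=imaging.read_camera("side")[:,:,::-1];b=imaging.read_camera("top")[:,:,::-1];cv2.imwrite("pics/s15.png",a);cv2.imwrite("pics/t15.png",b)
for n,im,rois in(("side",a,[(190,330,90,215),(320,400,215,350)]),("top",b,[(150,262,185,290),(365,480,180,230)])):
    hs=cv2.cvtColor(im,cv2.COLOR_BGR2HSV);k=((hs[:,:,1]<60)&(hs[:,:,2]>(150 if n=="side" else 120))).astype(np.uint8)
    for x0,x1,y0,y1 in rois:
        z=np.zeros_like(k);z[y0:y1,x0:x1]=k[y0:y1,x0:x1];c,_=cv2.findContours(z,cv2.RETR_EXTERNAL,cv2.CHAIN_APPROX_NONE)
        for q in c:
            if cv2.contourArea(q)>15:print(n,cv2.boundingRect(q),cv2.contourArea(q))
E
```

```text
15.05 [0.4048169  0.327746   0.20901738] [ 0.54154745 -0.5459829  -0.83475011] 1.0021804397384482 [0.00898548 0.71793508 0.69604874 0.00215138]
side (259, 152, 9, 7) 33.0
side (346, 253, 17, 20) 139.5
side (332, 237, 16, 11) 102.0
top (183, 220, 13, 12) 100.5
top (422, 197, 13, 13) 112.0
top (387, 196, 14, 12) 103.5
```

View pics/l_15.png

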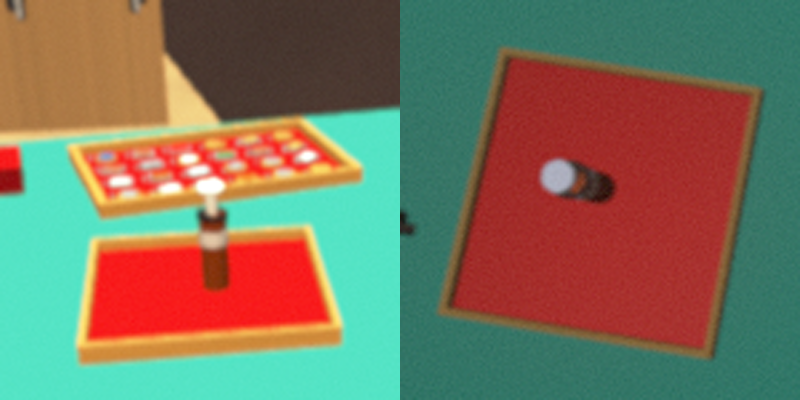

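View pics/s15.png

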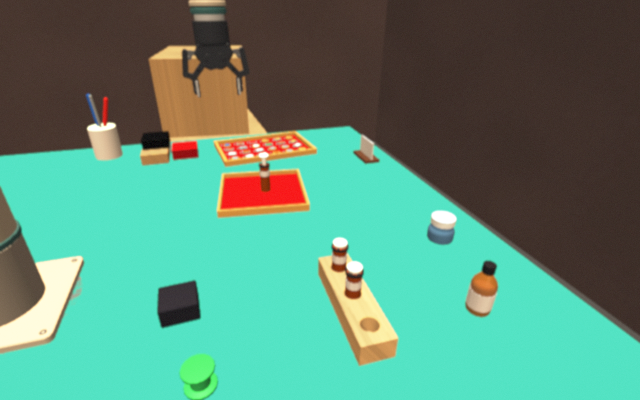

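Run:
```python
from h import *
for nm,s,t in(("A",(340,242),(393.5,201.5)),("B",(354.5,267),(428,203)),("B'",(354.5,266),(428,203)),("stuck",(263.5,155),(189,225.7))):
    p,e=tri([ray("side",s),ray("top",t)]);print(nm,p.round(3),np.round(e,4))
im=cv2.imread("pics/s15.png")[220:320,310:410];cv2.imwrite("pics/s15c.png",cv2.resize(im,None,fx=5,fy=5,interpolation=cv2.INTER_CUBIC))
o=telemetry.get_obs();print(abs(o["joint_vel"]).max())
```

```text
A [ 0.553 -0.105  0.09 ] [0.0006 0.0006]
B [ 0.551 -0.174  0.089] [0.001 0.001]
B' [ 0.551 -0.173  0.091] [0.0009 0.0009]
stuck [0.495 0.293 0.106] [0.0002 0.0002]
0.010498110608808514
```

View pics/s15c.png

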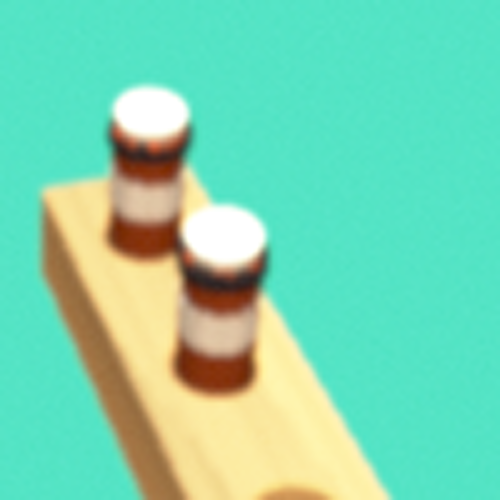

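Both good plungers are home: caps at crop (150,112) and (224,236), triangulated at 90 to 91 mm, upright and in place. The stuck syringe stands in the tray with its cap at (0.495, 0.293, 0.106). Handing in.

```bash
python3 -c "
from plant import ctrl
print(ctrl.finish_job())"
```

```text
the job is handed in; nothing more can be done
None
```

The job is done and handed in at about 15 s of the 58 s allowed; the hand-in reports no verdict. I pushed all three plungers. The one nearest the robot's start position (y ≈ -0.24) stopped part-way, and I moved that syringe to the tray. The other two went fully home.

**Last checks:**
- **Good syringes:** both stand upright where they started. Their caps triangulate to about 90 mm and 89–91 mm high (91 is home).
- **Sticking syringe:** it stands upright in the tray. Its cap is at (0.495, 0.293, 0.106), about 10 mm from the tray centre I measured at (0.485, 0.290).
- **Robot:** the arm has retreated well clear, the gripper is open and it touches nothing.
- **Forces:** the highest wrist force I read was about 30 N (limit 120).

**What disagreed:**
- **TCP height:** the reported TCP height did not match the real fingertips, which were about 33 mm higher when shut. My first descent stopped above the cap without touching it. I then worked from contact force and pictures.
- **Side-slip:** while pushing the sticking plunger, the tool slid about 6 mm sideways and the syringe leaned briefly. It stood straight again before I gripped it.

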